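# Fetch the polish tin from behind the tall bottles

### The job

A customer wants the flat polish tin from the back of the stock tray. Take the three tall containers that crowd it (spray can, square bottle, sponge-top bottle) out and stand them on the grey work mat, then lay the tin flat, lid up, in the middle of the round counter dish, and finally stand each of the three back in its own place in the tray, where it stood at the start. Set everything down upright without dropping it, and leave the jar, the carton and the padlock where they are.

Things in the scene. Friction and masses are not known exactly. Their poses are not given: they have to be found in the camera images.
- spray_can: Tall aerosol can, loose: bare metal cylinder 52 mm in diameter up to z 124 mm with a white band, then a black cap 49 mm in diameter up to 150 mm (full height). About 0.3 kg. Origin at the centre of its underside, z up its axis. Stands in one of the tray's three tall places. Gripped with the TCP at z 112 to 120 mm the gripper clears its neighbours.
- square_bottle: White bottle, loose: square body 46 x 46 mm (faces square to its x and y) up to z 96 mm, short neck, round grey cap 36 mm in diameter from z 108 to 142 mm (full height). About 0.25 kg. Origin at the centre of its underside, z up. In one of the tray's three tall places, faces roughly parallel to the tray's walls. Best gripped by the cap, TCP at z about 125 mm.
- sponge_bottle: Slim black polish bottle with a metal-coloured band, loose: cylinder 44 mm in diameter up to z 85 mm, shoulder, then a clear sponge cap 42 mm in diameter from z 99 to 127 mm, domed to 135 mm (full height). About 0.13 kg. Origin at the centre of its underside, z up. In one of the tray's three tall places. Best gripped by the cap, TCP at z about 117 mm.
- polish_tin: Flat round steel polish tin, loose, to be fetched: lid 62 mm in diameter, 25 mm high, 0.09 kg. Origin at the centre of its underside, z up through the lid. On the tray floor, middle of the far (+x) row; tall things stand about 3 to 11 mm from it left, right and in front. Once they are gone the fingers fit left and right of it (along the tray's y); the tray's far wall is about 5 mm behind it.
- stock_tray: Open pale-wood tray, fixed: 144 mm (its x) by 198 mm (its y), walls 5 mm thick, 35 mm high, floor 5 mm thick. Origin under its centre, x roughly away from the robot. Six places: rows x = -31 (near) and +31 mm (far), columns y = -62, 0, +62 mm. The tall things stand, in any arrangement, far left, far right and near middle; the tin far middle; jar and carton in the near corners.
- work_mat: Plain grey rubber work mat, fixed, the side area: 300 mm (its x) by 140 mm (its y), 3 mm thick. Origin at the centre of its underside. Lies on the counter to the left or the right of the tray, its long side pointing roughly away from the robot.
- counter_dish: Round shallow wooden counter dish, fixed: 148 mm across the rim, rim 11 mm high, flat floor 4 mm thick, about 125 mm across. Origin at the centre of its underside. Stands on the other side of the tray from the mat.
- cream_jar: Bystander, loose: low glass jar of shoe cream with a black lid, 50 mm in diameter, 40 mm high, in one of the tray's two near corner places. Origin at the centre of its underside.
- carton: Bystander, loose: small brown carton 42 x 42 mm, 36 mm high, in the other near corner place of the tray. Origin at the centre of its underside.
- padlock: Bystander, loose: brass padlock lying flat on the counter beyond the tray, body 40 x 45 x 20 mm, steel shackle sticking out 34 mm along its +x. Origin at the centre of the brass body's underside.
Not all that is in view belongs to the job. Leave any green look-alike of the sponge_bottle alone.

How it is judged:
On the way, in this order (a step that is already met when the one before it is completed fails the run):
1. All three tall containers stand upright on the work mat, let go and at rest, and the tin has not been moved yet (15 mm) (x of spray_can in the frame of work_mat between -0.15 and 0.15 m and y of spray_can in the frame of work_mat between -0.07 and 0.07 m and z of each of spray_can, square_bottle, sponge_bottle in the frame of work_mat below 0.008 m and angle between each of spray_can, square_bottle, sponge_bottle's own z axis and vertical below 0.1 rad and x of square_bottle in the frame of work_mat between -0.15 and 0.15 m and y of square_bottle in the frame of work_mat between -0.07 and 0.07 m and x of sponge_bottle in the frame of work_mat between -0.15 and 0.15 m and y of sponge_bottle in the frame of work_mat between -0.07 and 0.07 m and contact force between the fingers and spray_can below 0.1 N and linear speed of each of spray_can, square_bottle, sponge_bottle below 0.02 m/s and contact force between the fingers and square_bottle below 0.1 N and contact force between the fingers and sponge_bottle below 0.1 N and distance of polish_tin from where it was at the start of the episode below 0.015 m), for 0.2 s.
2. The tin lies flat, lid up, in the middle of the counter dish (20 mm), let go and at rest, while the three tall containers still stand on the mat (x of spray_can in the frame of work_mat between -0.15 and 0.15 m and y of spray_can in the frame of work_mat between -0.07 and 0.07 m and z of each of spray_can, square_bottle, sponge_bottle in the frame of work_mat below 0.008 m and angle between each of spray_can, square_bottle, sponge_bottle, polish_tin's own z axis and vertical below 0.1 rad and x of square_bottle in the frame of work_mat between -0.15 and 0.15 m and y of square_bottle in the frame of work_mat between -0.07 and 0.07 m and x of sponge_bottle in the frame of work_mat between -0.15 and 0.15 m and y of sponge_bottle in the frame of work_mat between -0.07 and 0.07 m and horizontal distance between polish_tin and counter_dish below 0.02 m and z of polish_tin in the frame of counter_dish below 0.009 m and contact force between the fingers and polish_tin below 0.1 N and linear speed of polish_tin below 0.02 m/s), for 0.2 s.
At the end, for the whole second after the job is handed in: Spray can, square bottle and sponge-top bottle each stand upright within 15 mm of where they stood at the start; the tin lies flat and lid up on the dish's floor within 20 mm of its centre; jar, carton and padlock are within 15 mm of where they were; everything is let go and at rest (distance of each of spray_can, square_bottle, sponge_bottle, cream_jar, carton, padlock from where it was at the start of the episode below 0.015 m and angle between each of spray_can, square_bottle, sponge_bottle, polish_tin's own z axis and vertical below 0.1 rad and contact force between the fingers and spray_can below 0.1 N and linear speed of each of spray_can, square_bottle, sponge_bottle, polish_tin below 0.02 m/s and contact force between the fingers and square_bottle below 0.1 N and contact force between the fingers and sponge_bottle below 0.1 N and horizontal distance between polish_tin and counter_dish below 0.02 m and z of polish_tin in the frame of counter_dish below 0.009 m and contact force between the fingers and polish_tin below 0.1 N); the robot touches nothing.
It fails at once if Something that is carried falls: out of touch with everything while its underside is more than 30 mm above the counter ((contact force between spray_can and anything else below 0.02 N and height (world z) of spray_can above 0.03 m) or (contact force between square_bottle and anything else below 0.02 N and height (world z) of square_bottle above 0.03 m) or (contact force between sponge_bottle and anything else below 0.02 N and height (world z) of sponge_bottle above 0.03 m) or (contact force between polish_tin and anything else below 0.02 N and height (world z) of polish_tin above 0.03 m)).
It fails at once if A tall container or the tin is tipped over (more than about 45 degrees) (angle between any of spray_can, square_bottle, sponge_bottle, polish_tin's own z axis and vertical above 0.8 rad).
It fails at once if The jar, the carton or the padlock is moved by more than 15 mm (distance of any of cream_jar, carton, padlock from where it was at the start of the episode above 0.015 m).
It also fails if it takes over 136 s, if anything falls off the work surface, if the arm or the gripper's body presses on something with over 40 N, if the wrist force passes 120 N, or if a joint passes its speed limit or range.

### The arm

A 6-joint arm with a two-finger parallel gripper is mounted at the origin on the work surface. World frame = base frame: x ahead of the robot, y to its left, z up, the work surface at z = 0. Lengths are in m, angles in rad, forces in N, time in s.
With the tool pointing down it reaches from about 0.3 to 0.875 m from the base axis. Payload 6.4 kg.
Tool frame: the origin (TCP) lies between the finger pads, 19 mm behind the fingertips; this is the grasp point; z points along the fingers, y is the line along which they close (so a half turn about z gives the same grasp; the last joint's range is limited). The gripper opens to 85 mm and grips with 20 to 120 N. Pads are 22 mm wide; open, the fingers measure 114 mm over their backs; the gripper's body (76 mm by 85 mm) begins 54 mm behind the grasp point. The pads swing forward as they close: fully open they stand 13 mm farther back than shut.
Start: joints at [1.087, 0.181, 1.607, -0, 1.354, -0.206], TCP at [0.158, 0.553, 0.25] pointing down, gripper open.
Joint ranges: [-2.99, 2.99], [-0.89, 2.07], [0.3, 2.58], [-1.14, 4.28], [0, 2.63], [-3.12, 3.12]. Speed limits (rad/s): [2.57, 2.57, 3.01, 3.14, 3.14, 3.14].

### API

Orientations are given as a unit quaternion [w, x, y, z].
In Python, from bench import ctrl gives the robot as it stands.
- The arm moves only by the tool jog_arm, never from a script. Its argument "series" is a list that holds one entry, the list of rows, each a list of 7 numbers: the shift along the tool's x, y, z in mm, then the turn, a rotation vector about the tool's x, y, z in rad, then the finger opening in mm, from 0 to 85.4. In form: [[[tx, ty, tz, rx, ry, rz, gripper], ...]]. A call has exactly 10 rows; each row shifts and turns the commanded pose from where the row before left it, along the tool's axes as they then stand; what a row does not reach is not made up. A row lasts 1/10 s, in which the tool goes at most 50 mm and 8.59 degrees, less where a joint would pass 70% of its speed; a pose out of reach is approached as far as the arm can. A call with a gripper value outside its range is refused whole. The fingers move at their own pace and stop on an object; the grip force is fixed at half the most. Time passes only in rows, so rows that do not move let the fingers close, or fill a call up. It gives the time, the measured TCP pose, the force, the opening and the grip force at its end, in the units of the state.
- ctrl.get_obs(): the state, without advancing time (a new reading comes with each control period).
- ctrl.camera(name): name is "scene" or "side" or "wrist"; returns a dict with "frame" (480x640x3 uint8, blue, green, red), "z_map" (480x640 float32, m along the optical axis (not along the pixel's ray), 0 where there is no reading), "fx", "fy", "cx", "cy" (pixels), "xyz" and "rotation" of the camera in the world. Camera axes: x right, y down, z forward; pixel columns grow to the right and rows downward; lengths in m; the calibration is good to about 2 mm. A picture is of the moment at which its call begins.
- ctrl.hand_in(): hands the job in; it is judged then, once.
The state is a dict: "time_s": time; "q": joint angles; "dq": joint speeds; "joint_efforts": joint torques, N m; "eef_pos": TCP position; "eef_rot": TCP orientation; "wrist_force": force on the tool from outside, world axes, zero at the start; "torque": the same for the moment, N m; "opening": opening from 0.0 (shut) to 1.0 (fully open); "grasp_force": force on a finger pad.
Only numpy, scipy, OpenCV 4.12 (cv2) and the standard library are available. Lean on these libraries where they do the work, as an engineer would, in place of code of your own. Each camera call takes 0.05 s, during which the arm holds its last target. There are 200 camera calls.

## Working session

There is one attempt and no reset: what is moved stays moved. The work goes in short steps, Python scripts to look and compute and a tool call to move; the robot and the scene stay as the last step left them, time stands still between calls to the robot, and variables do not carry over. Pictures are saved under pics/ and viewed, at most 14 in all, crops included, and the job is handed in when it is done.

Besides the shell and the picture viewer there is one more tool, called after "Emit:" by a JSON object that holds its "method" and its "body". jog_arm: Moves the arm, as the interface text tells. Its arguments: {"type":"object","properties":{"series":{"type":"array"}},"required":["series"]}

```bash
mkdir -p pics; ls; python3 - <<'E'
from bench import ctrl
import cv2
o=ctrl.get_obs(); print(o)
for n in("scene","side"):
    c=ctrl.camera(n); cv2.imwrite(f"pics/{n}0.png",c["frame"]); print(n,c["fx"],c["cx"],c["cy"],c["xyz"],c["rotation"])
    import numpy as np; np.savez(f"{n}0.npz",**c)
E
```

```text
pics
{'time_s': 0.0, 'q': array([ 1.08672578e+00,  1.81559374e-01,  1.60800115e+00, -1.76818808e-05,
        1.35379098e+00, -2.06290975e-01]), 'dq': array([ 1.01978654e-03, -3.31955593e-04, -8.24171666e-05, -2.86787424e-04,
        1.90931153e-03,  6.79525760e-04]), 'joint_efforts': array([ 1.02341608e-03, -4.44872940e+01, -3.51340914e+01,  3.44949285e-05,
        9.02920176e-03,  1.37134199e-05]), 'eef_pos': array([0.15741468, 0.55249589, 0.24907713]), 'eef_rot': array([-2.89445253e-04,  1.38441732e-01,  9.90370190e-01, -8.30471696e-04]), 'wrist_force': array([ 0.59837728, -1.12877727, -0.02865307]), 'torque': array([ 0.00123288, -0.02095663, -0.05699795]), 'grasp_force': 0.0, 'opening': 1.0023029111953574}
scene 516.0558596186879 315.17086584632517 240.00546957374846 [ 1.01107218 -0.40558152  0.81025553] [-0.30487459  0.87356583  0.3572572  -0.12767741]
side 439.8787619120619 310.785811559254 242.82258371975624 [ 0.49787586 -0.49463776  0.6123874 ] [-0.34769435  0.93141969 -0.09946996  0.04088684]
```

View pics/scene0.png

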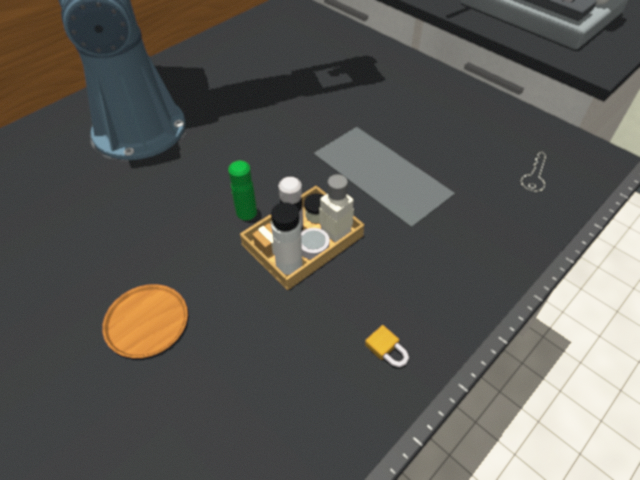

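View pics/side0.png

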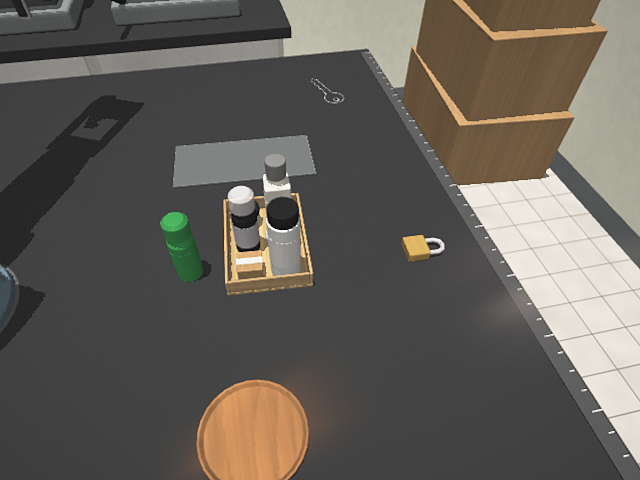

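The scene view shows the spray can far right (287,240), the square bottle far left (337,205), the sponge bottle near middle (290,195) and the tin at (314,241). The mat (385,175) is on the left, the dish (146,320) on the right, and the green look-alike at (243,190). Next I'll fit positions from the depth maps.

```bash
cat > h.py <<'E'
import numpy as np, cv2
from scipy.spatial.transform import Rotation as R
def cloud(c):
    z=c["z_map"]; v,u=np.mgrid[:480,:640]
    q=np.array(c["rotation"]); r=R.from_quat(q[[1,2,3,0]])
    p=np.stack([(u-c["cx"])/c["fx"]*z,(v-c["cy"])/c["fy"]*z,z],-1)
    P=(p.reshape(-1,3)@r.as_matrix().T+c["xyz"]).reshape(480,640,3); P[z==0]=np.nan
    return P
def circ(xy):
    A=np.c_[2*xy,np.ones(len(xy))]; s=np.linalg.lstsq(A,(xy**2).sum(1),rcond=None)[0]
    return s[:2],np.sqrt(s[2]+s[:2]@s[:2])
E
python3 - <<'E'
from h import *
for n in("scene","side"):
    c=dict(np.load(n+"0.npz")); P=cloud(c); np.save(n+"P.npy",P)
    hsv=cv2.cvtColor(c["frame"],cv2.COLOR_BGR2HSV)
    x,y,z=[P[...,i] for i in range(3)]
    tab=(abs(z)<.004)&(x>.3)&(x<.8); print(n,"table z",np.nanmedian(z[(abs(z)<.015)&(x>.3)&(x<.8)]))
    col=c["frame"].astype(int)
    g=(col.min(2)>70)&(np.ptp(col,2)<25)&(abs(z-.003)<.012)&(x>.3)&(x<.85)&(y>.05)
    k,l,s,ce=cv2.connectedComponentsWithStats(g.astype(np.uint8)); i=1+np.argmax(s[1:,4]); m=l==i
    print(" mat",cv2.minAreaRect(P[m][:,:2].astype(np.float32)),np.median(z[m]))
    b=(hsv[...,0]<22)&(hsv[...,1]>90)&(z<.06)&(z>-.01)&(x>.2)&(x<.9)
    k,l,s,ce=cv2.connectedComponentsWithStats(b.astype(np.uint8))
    for i in range(1,k):
        if s[i,4]>300: q=P[l==i]; print(" brown",s[i,4],ce[i],cv2.minAreaRect(q[:,:2].astype(np.float32)),cv2.minEnclosingCircle(q[:,:2].astype(np.float32)), np.nanpercentile(q[:,2],[2,98]))
    t=(z>.1)&(z<.2)&(x>.3)&(x<.8)&(abs(y)<.3)
    k,l,s,ce=cv2.connectedComponentsWithStats(t.astype(np.uint8))
    for i in range(1,k):
        if s[i,4]>40: q=P[l==i]; print(" tall",s[i,4],ce[i],q.min(0),q.max(0)); top=q[q[:,2]>q[:,2].max()-.006]; print("   top",cv2.minEnclosingCircle(top[:,:2].astype(np.float32)),circ(q[q[:,2]<q[:,2].max()-.008][:,:2]))
E
```

```text
scene table z 0.00012794433423413132
 mat ((0.520443320274353, 0.2766469120979309), (0.19346648454666138, 0.31184136867523193), 87.32852172851562) 0.0027666474971912436
 brown 2462 [294.08935825 251.0714866 ] ((0.5235692858695984, 0.047365568578243256), (0.22556477785110474, 0.17755304276943207), 85.53351593017578) ((0.5326593518257141, 0.039121996611356735), 0.12903942167758942) [-0.00039089  0.04150756]
 brown 5009 [144.68237173 320.90876422] ((0.4644013047218323, -0.28987008333206177), (0.1587108075618744, 0.15094046294689178), 3.4689395427703857) ((0.4654707610607147, -0.2897173762321472), 0.08052843809127808) [-0.00099944  0.01189477]
 brown 356 [380.71067416 342.3511236 ] ((0.7945967316627502, -0.028818592429161072), (0.05666935816407204, 0.049744658172130585), 87.56122589111328) ((0.7948278188705444, -0.029572248458862305), 0.035396937280893326) [-0.00143205  0.02228841]
 tall 470 [239.9       173.3212766] [ 0.38246131 -0.01818982  0.1000815 ] [0.42121808 0.02479051 0.13630538]
   top ((0.4010314345359802, 0.0034646494314074516), 0.018978655338287354) (array([0.40016447, 0.002
[... 1740 characters left out ...]
97 0.10214808] [0.52261594 0.0510734  0.14022797]
   top ((0.502278208732605, 0.034666601568460464), 0.019421981647610664) (array([0.5016319 , 0.03659051]), np.float64(0.020124812672503396))
 tall 1406 [282.4374111  220.04409673] [ 0.53310148 -0.05559251  0.10006281] [ 0.58412622 -0.00552505  0.15656066]
   top ((0.5589435696601868, -0.028404556214809418), 0.02493886835873127) (array([ 0.55889892, -0.02858655]), np.float64(0.02456751822512397))
 tall 747 [175.17402945 226.76840696] [ 0.37569338 -0.01817897  0.10002657] [0.41679465 0.01900982 0.13616139]
   top ((0.39604154229164124, 0.002360973507165909), 0.01840057782828808) (array([0.39602498, 0.00317968]), np.float64(0.02012584286965279))
```

```bash
cat > to.py <<'E'
import sys
from h import *
from bench import ctrl
def go(t):
    o=ctrl.get_obs(); q=o["eef_rot"]; r=R.from_quat(q[[1,2,3,0]])
    a=86*np.pi/180; y=np.array([np.cos(a),np.sin(a),0]); z=np.array([0,0,-1.]); g=R.from_matrix(np.c_[np.cross(y,z),y,z])
    print("t",round(o["time_s"],2),"at",o["eef_pos"].round(4),"turn",(r.inv()*g).as_rotvec().round(3),"shift after turn mm",(g.inv().apply(t-o["eef_pos"])*1000).round(1),"op",round(o["opening"],3),"F",o["wrist_force"].round(1))
if __name__=="__main__": go(np.array(list(map(float,sys.argv[1:4]))))
E
python3 to.py .50 .035 .35
```

```text
t 0.1 at [0.1575 0.5525 0.2492] turn [-0.002 -0.001 -0.208] shift after turn mm [-377.8 -492.4 -100.8] op 0.996 F [ 1.1 -0.9  0.2]
```

Emit:
{"method": "jog_arm", "body": {"series": [[[0,0,0,-0.002,-0.001,-0.104,85],[0,0,0,0,0,-0.104,85],[-24,-31,-10,0,0,0,85],[-24,-31,-10,0,0,0,85],[-24,-31,-10,0,0,0,85],[-24,-31,-10,0,0,0,85],[-24,-31,-10,0,0,0,85],[-24,-31,-10,0,0,0,85],[-24,-31,-10,0,0,0,85],[-24,-31,-10,0,0,0,85]]]}}

```text
time_s: 1.1
eef_pos: [0.3321, 0.2906, 0.3299]
eef_rot: [0.001, 0.035, 0.999, 0.001]
wrist_force: [-0.1, -0.3, -0.4]
opening: 0.995
grasp_force: 0.0
```

Emit:
{"method": "jog_arm", "body": {"series": [[[-24,-31,-10,0,0,0,85],[-24,-31,-10,0,0,0,85],[-24,-31,0,0,0,0,85],[-24,-31,0,0,0,0,85],[-24,-31,0,0,0,0,85],[-24,-31,0,0,0,0,85],[-24,-31,0,0,0,0,85],[-18,-27,0,0,0,0,85],[0,0,0,0,0,0,85],[0,0,0,0,0,0,85]]]}}

```text
time_s: 2.1
eef_pos: [0.5001, 0.0352, 0.3489]
eef_rot: [-0.0, 0.036, 0.999, 0.001]
wrist_force: [-0.1, -0.7, -0.1]
opening: 0.995
grasp_force: 0.0
```

```bash
python3 to.py .50 .035 .35; python3 - <<'E'
from bench import ctrl
from h import *
c=ctrl.camera("wrist"); cv2.imwrite("pics/w1.png",c["frame"]); np.savez("w1.npz",**c); print(c["xyz"],c["rotation"])
E
```

```text
t 2.1 at [0.5001 0.0352 0.3489] turn [ 0.002 -0.    -0.002] shift after turn mm [ 0.1 -0.2 -1.1] op 0.995 F [-0.1 -0.7 -0.1]
[0.42051569 0.04054192 0.47197819] [0.11456388 0.72275611 0.67289941 0.10819019]
```

View pics/w1.png

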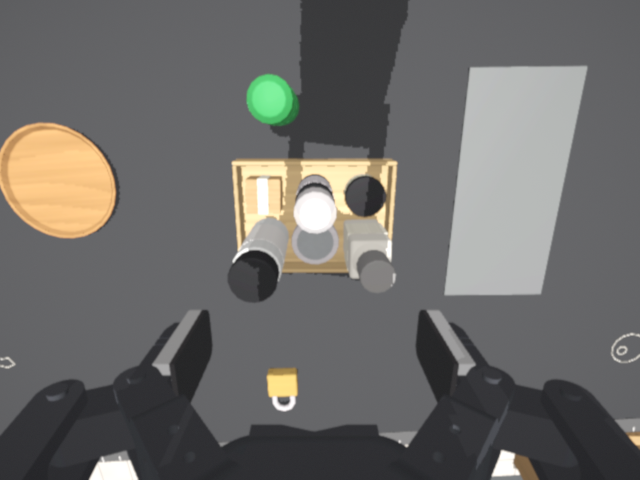

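The wrist view shows the spray cap (253,276), square cap (376,270), sponge cap (315,211), tin (315,243), dish (58,181) and mat (515,180). The tray is centred at about (315,215). Next I'll refine these with the wrist depth.

```bash
python3 - <<'E'
from h import *
c=dict(np.load("w1.npz")); P=cloud(c); f=c["frame"].astype(int)
def lab(m,nm,seed):
    k,l=cv2.connectedComponents(m.astype(np.uint8)); i=l[seed[1],seed[0]]
    q=P[l==i]; print(nm,i,len(q),"circle",cv2.minEnclosingCircle(q[:,:2].astype(np.float32)),"rect",cv2.minAreaRect(q[:,:2].astype(np.float32)),"z",np.percentile(q[:,2],[5,50,95]).round(4)); return l==i
z=P[...,2]
print(z[276,253],z[270,376],z[211,315],z[243,315],z[181,58],z[180,515])
lab(abs(z-z[276,253])<.004,"spray",(253,276))
lab(abs(z-z[270,376])<.004,"square",(376,270))
lab((z>.118)&(z<.16),"sponge",(315,211))
lab(abs(z-z[243,315])<.004,"tin",(315,248))
lab((f[...,2]-f[...,0]>40)&(z<.03),"dish",(58,181))
lab((f.min(2)>90)&(np.ptp(f,2)<25)&(z<.02),"mat",(515,180))
w=(abs(z-.0365)<.006)&(P[...,0]<.65)&(f[...,2]-f[...,0]>30); q=P[w]; print(cv2.minAreaRect(q[:,:2].astype(np.float32)))
E
```

```text
0.15443104988716605 0.1466125876804646 0.1392817172338492 0.030866449253315664 0.004024099319114516 0.002101476229939059
spray 1 1814 circle ((0.5591080784797668, -0.028588486835360527), 0.02469794824719429) rect ((0.5592219233512878, -0.02827005833387375), (0.048343218863010406, 0.04742616415023804), 41.27798080444336) z [0.1524 0.1541 0.1553]
square 2 951 circle ((0.5674015283584595, 0.09352956712245941), 0.01810617372393608) rect ((0.5670375227928162, 0.09374599903821945), (0.034553639590740204, 0.0347917377948761), 67.2761001586914) z [0.1446 0.1461 0.1472]
sponge 2 1458 circle ((0.5018269419670105, 0.036559876054525375), 0.020978227257728577) rect ((0.5015068650245667, 0.036467112600803375), (0.0407831072807312, 0.04113178700208664), 62.27762985229492) z [0.1294 0.1367 0.139 ]
tin 30 1333 circle ((0.5655243992805481, 0.03260928764939308), 0.03089664690196514) rect ((0.569395899772644, 0.03273887559771538), (0.0601196363568306, 0.051669277250766754), 86.40249633789062) z [0.028  0.0295 0.0309]
dish 1 10549 circle ((0.4677084982395172, -0.2979942262172699), 0.07934600114822388) rect ((0.47047168016433716, -0.29623091220855713), (0.15245018899440765, 0.15291137993335724), 69.40162658691406) z [0.0016 0.0035 0.01  ]
mat 1 199742 circle ((1.028225064277649, 0.0260191410779953), 0.8341781497001648) rect ((0.9658820629119873, 0.004009842872619629), (1.057218074798584, 1.4597015380859375), 77.094970703125) z [-0.0022 -0.0006  0.0024]
((0.5339457988739014, 0.03392169624567032), (0.19812507927417755, 0.14434759318828583), 85.8696517944336)
```

```bash
python3 to.py .5595 -.0285 .121
```

```text
t 2.15 at [0.4999 0.0359 0.3491] turn [ 0.002  0.    -0.   ] shift after turn mm [-64.  -60.1 228.1] op 0.995 F [-0.6  0.2 -0.1]
```

Emit:
{"method": "jog_arm", "body": {"series": [[[-32,-30,0,0.001,0,0,85],[-32,-30,0,0,0,0,85],[0,0,40,0,0,0,85],[0,0,40,0,0,0,85],[0,0,40,0,0,0,85],[0,0,36,0,0,0,85],[0,0,26,0,0,0,85],[0,0,20,0,0,0,85],[0,0,16,0,0,0,85],[0,0,10,0,0,0,85]]]}}

```text
time_s: 3.15
eef_pos: [0.5592, -0.0268, 0.1203]
eef_rot: [-0.0, 0.034, 0.999, 0.001]
wrist_force: [-0.7, 0.3, 0.2]
opening: 0.999
grasp_force: 0.0
```

Emit:
{"method": "jog_arm", "body": {"series": [[[0,0,0,0,0,0,60],[0,0,0,0,0,0,56],[0,0,0,0,0,0,50],[0,0,0,0,0,0,45],[0,0,0,0,0,0,40],[0,0,0,0,0,0,40],[0,0,0,0,0,0,40],[0,0,0,0,0,0,40],[0,0,0,0,0,0,40],[0,0,0,0,0,0,40]]]}}

```text
time_s: 4.15
eef_pos: [0.5612, -0.0286, 0.1232]
eef_rot: [0.002, 0.035, 0.999, 0.0]
wrist_force: [-0.8, 1.6, 6.2]
opening: 0.587
grasp_force: 61.9
```

```bash
python3 to.py .440 .295 .20
```

```text
t 4.15 at [ 0.5612 -0.0286  0.1232] turn [ 0.001  0.004 -0.   ] shift after turn mm [143.4 314.3 -76.8] op 0.587 F [-0.8  1.6  6.2]
```

Emit:
{"method": "jog_arm", "body": {"series": [[[0,0,-10,0,0,0,40],[0,0,-20,0,0,0,40],[0,0,-30,0,0,0,40],[0,0,-35,0,0,0,40],[0,0,-35,0,0,0,40],[0,0,-25,0,0,0,40],[0,0,-15,0,0,0,40],[7,16,0,0,0,0,40],[13,28,0,0,0,0,40],[15,32,0,0,0,0,40]]]}}

```text
time_s: 5.15
eef_pos: [0.5289, 0.0505, 0.2897]
eef_rot: [-0.001, 0.036, 0.999, 0.001]
wrist_force: [0.7, 0.5, -3.0]
opening: 0.584
grasp_force: 63.2
```

Emit:
{"method": "jog_arm", "body": {"series": [[[16,35,0,0,0,0,40],[16,35,0,0,0,0,40],[16,35,0,0,0,0,40],[16,35,0,0,0,0,40],[15,33,0,0,0,0,40],[13,28,0,0,0,0,40],[12,26,0,0,0,0,40],[8,17,0,0,0,0,40],[0,0,0,0,0,0,40],[0,0,0,0,0,0,40]]]}}

```text
time_s: 6.15
eef_pos: [0.4345, 0.3009, 0.2902]
eef_rot: [-0.001, 0.034, 0.999, -0.0]
wrist_force: [-0.1, 0.7, -2.6]
opening: 0.589
grasp_force: 63.4
```

```bash
python3 to.py .437 .301 .1195; python3 - <<'E'
from bench import ctrl
import cv2
cv2.imwrite("pics/s1.png",ctrl.camera("side")["frame"])
E
```

```text
t 6.15 at [0.4345 0.3009 0.2902] turn [-0.001 -0.001  0.002] shift after turn mm [ -2.5   0.2 170.7] op 0.589 F [-0.1  0.7 -2.6]
```

View pics/s1.png

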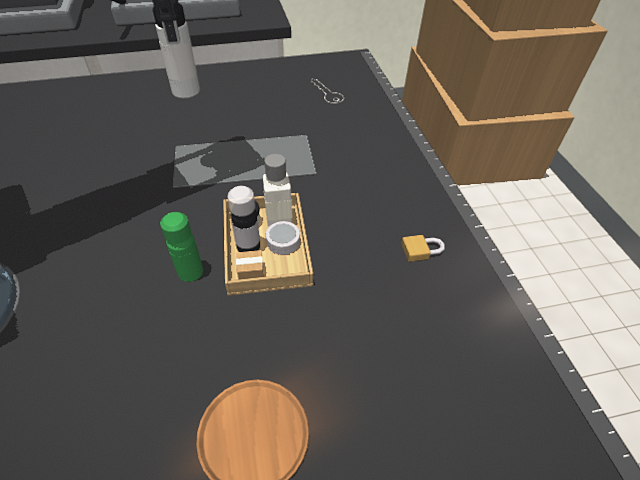

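The can hangs upright in the gripper at (180,60) and nothing else has moved. I'll lower it by 171–172 mm.

Emit:
{"method": "jog_arm", "body": {"series": [[[0,0,20,0,0,0,40],[0,0,30,0,0,0,40],[0,0,35,0,0,0,40],[0,0,30,0,0,0,40],[0,0,22,0,0,0,40],[0,0,15,0,0,0,40],[0,0,10,0,0,0,40],[0,0,6,0,0,0,40],[0,0,3,0,0,0,40],[0,0,0,0,0,0,40]]]}}

```text
time_s: 7.2
eef_pos: [0.4368, 0.301, 0.1216]
eef_rot: [0.001, 0.035, 0.999, 0.001]
wrist_force: [0.2, -0.0, -3.9]
opening: 0.584
grasp_force: 63.4
```

```bash
python3 to.py .437 .301 .1195
```

```text
t 7.2 at [0.4368 0.301  0.1216] turn [ 0.001  0.003 -0.   ] shift after turn mm [-0.2  0.   2.1] op 0.584 F [ 0.2 -0.  -3.9]
```

Emit:
{"method": "jog_arm", "body": {"series": [[[0,0,1,0,0,0,40],[0,0,1,0,0,0,40],[0,0,0,0,0,0,40],[0,0,0,0,0,0,52],[0,0,0,0,0,0,56],[0,0,0,0,0,0,64],[0,0,0,0,0,0,85],[0,0,0,0,0,0,85],[0,0,0,0,0,0,85],[0,0,0,0,0,0,85]]]}}

```text
time_s: 8.2
eef_pos: [0.4358, 0.301, 0.1185]
eef_rot: [0.001, 0.035, 0.999, 0.0]
wrist_force: [-0.5, 0.1, 0.5]
opening: 0.995
grasp_force: 0.0
```

```bash
python3 to.py .568 .0937 .130
```

```text
t 8.2 at [0.4358 0.301  0.1185] turn [0.001 0.001 0.   ] shift after turn mm [-146.3 -197.5  -11.5] op 0.995 F [-0.5  0.1  0.5]
```

Emit:
{"method": "jog_arm", "body": {"series": [[[0,0,-30,0,0,0,85],[0,0,-50,0,0,0,85],[-16,-21,0,0,0,0,85],[-24,-33,0,0,0,0,85],[-26,-35,0,0,0,0,85],[-26,-35,0,0,0,0,85],[-26,-35,0,0,0,0,85],[-20,-27,0,0,0,0,85],[-8,-11,0,0,0,0,85],[0,0,0,0,0,0,85]]]}}

```text
time_s: 9.2
eef_pos: [0.5684, 0.0928, 0.1985]
eef_rot: [0.001, 0.036, 0.999, 0.0]
wrist_force: [-1.7, 1.0, -0.0]
opening: 0.991
grasp_force: 0.0
```

```bash
python3 to.py .568 .0937 .130; python3 - <<'E'
from bench import ctrl
import cv2
a=ctrl.camera("wrist")["frame"]; b=ctrl.camera("scene")["frame"]
cv2.imwrite("pics/ws2.png",cv2.hconcat([cv2.resize(a,(400,300)),cv2.resize(b[90:330,210:530],(400,300))]))
E
```

```text
t 9.2 at [0.5684 0.0928 0.1985] turn [ 0.001  0.001 -0.003] shift after turn mm [ 0.4  0.9 68.5] op 0.991 F [-1.7  1.  -0. ]
```

View pics/ws2.png

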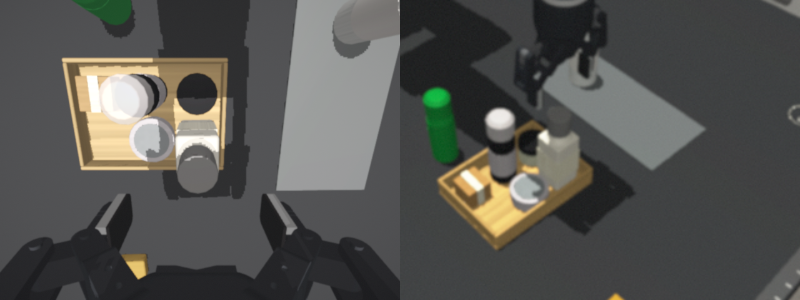

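The can stands on the mat at the right of the wrist view (365,25), and the square cap (197,170) is midway between the fingers.

Emit:
{"method": "jog_arm", "body": {"series": [[[0,0.5,20,0,0,0,85],[0,0,24,0,0,0,85],[0,0,16,0,0,0,85],[0,0,8,0,0,0,85],[0,0,0,0,0,0,60],[0,0,0,0,0,0,45],[0,0,0,0,0,0,40],[0,0,0,0,0,0,36],[0,0,0,0,0,0,30],[0,0,0,0,0,0,25]]]}}

```text
time_s: 10.3
eef_pos: [0.5687, 0.0945, 0.1321]
eef_rot: [0.002, 0.035, 0.999, 0.0]
wrist_force: [-1.2, -1.5, 5.9]
opening: 0.404
grasp_force: 60.0
```

Emit:
{"method": "jog_arm", "body": {"series": [[[0,0,0,0,0,0,25],[0,0,0,0,0,0,25],[0,0,0,0,0,0,25],[0,0,-10,0,0,0,25],[0,0,-20,0,0,0,25],[0,0,-30,0,0,0,25],[0,0,-35,0,0,0,25],[0,0,-35,0,0,0,25],[0,0,-30,0,0,0,25],[0,0,-10,0,0,0,25]]]}}

```text
time_s: 11.3
eef_pos: [0.5689, 0.0946, 0.3048]
eef_rot: [0.004, 0.035, 0.999, 0.0]
wrist_force: [0.3, 0.1, -2.2]
opening: 0.406
grasp_force: 60.2
```

```bash
python3 to.py .607 .289 .128
```

```text
t 11.3 at [0.5689 0.0946 0.3048] turn [0.001 0.007 0.   ] shift after turn mm [-24.4 196.5 176.8] op 0.406 F [ 0.3  0.1 -2.2]
```

Emit:
{"method": "jog_arm", "body": {"series": [[[-2,16,0,0,0,0,25],[-3,26,0,0,0,0,25],[-4,31,0,0,0,0,25],[-4,33,0,0,0,0,25],[-4,33,0,0,0,0,25],[-4,29,0,0,0,0,25],[-2,18,0,0,0,0,25],[-1,10,0,0,0,0,25],[0,0,0,0,0,0,25],[0,0,0,0,0,0,25]]]}}

```text
time_s: 12.3
eef_pos: [0.6051, 0.2877, 0.3002]
eef_rot: [0.0, 0.035, 0.999, -0.0]
wrist_force: [0.4, -0.7, -3.5]
opening: 0.403
grasp_force: 60.3
```

```bash
python3 to.py .607 .289 .128
```

```text
t 12.3 at [0.6051 0.2877 0.3002] turn [-0.  0. -0.] shift after turn mm [ -1.8   1.4 172.2] op 0.403 F [ 0.4 -0.7 -3.5]
```

Emit:
{"method": "jog_arm", "body": {"series": [[[0,0,20,0,0,0,25],[0,0,30,0,0,0,25],[0,0,35,0,0,0,25],[0,0,30,0,0,0,25],[0,0,22,0,0,0,25],[0,0,15,0,0,0,25],[0,0,10,0,0,0,25],[0,0,6,0,0,0,25],[0,0,3,0,0,0,25],[0,0,0,0,0,0,25]]]}}

```text
time_s: 13.3
eef_pos: [0.6061, 0.2887, 0.1308]
eef_rot: [0.001, 0.035, 0.999, 0.001]
wrist_force: [0.2, -0.1, -3.2]
opening: 0.4
grasp_force: 60.5
```

Emit:
{"method": "jog_arm", "body": {"series": [[[0,0,1,0,0,0,25],[0,0,1,0,0,0,25],[0,0,0,0,0,0,25],[0,0,0,0,0,0,36],[0,0,0,0,0,0,42],[0,0,0,0,0,0,50],[0,0,0,0,0,0,85],[0,0,0,0,0,0,85],[0,0,0,0,0,0,85],[0,0,-40,0,0,0,85]]]}}

```text
time_s: 14.3
eef_pos: [0.6014, 0.2873, 0.1614]
eef_rot: [-0.005, 0.035, 0.999, -0.001]
wrist_force: [0.0, 0.4, -1.2]
opening: 0.997
grasp_force: 0.0
```

```bash
python3 to.py .502 .0365 .122
```

```text
t 14.3 at [0.6014 0.2873 0.1614] turn [-0.003 -0.011 -0.   ] shift after turn mm [  81.6 -257.2   39.4] op 0.997 F [ 0.   0.4 -1.2]
```

Emit:
{"method": "jog_arm", "body": {"series": [[[0,0,-30,0,0,0,85],[6,-18,0,0,0,0,85],[10,-30,0,0,0,0,85],[13,-39,0,0,0,0,85],[14,-42,0,0,0,0,85],[14,-42,0,0,0,0,85],[13,-39,0,0,0,0,85],[10,-30,0,0,0,0,85],[6,-18,0,0,0,0,85],[0,0,0,0,0,0,85]]]}}

```text
time_s: 15.3
eef_pos: [0.501, 0.0353, 0.1977]
eef_rot: [0.001, 0.036, 0.999, 0.0]
wrist_force: [0.5, 0.9, 0.2]
opening: 0.995
grasp_force: 0.0
```

Emit:
{"method": "jog_arm", "body": {"series": [[[0,0,0,0,0,0,85],[0,0,0,0,0,0,85],[0,0,0,0,0,0,85],[0,0,0,0,0,0,85],[0,0,0,0,0,0,85],[0,0,0,0,0,0,85],[0,0,0,0,0,0,85],[0,0,0,0,0,0,85],[0,0,0,0,0,0,85],[0,0,0,0,0,0,85]]]}}

```text
time_s: 16.3
eef_pos: [0.5016, 0.0371, 0.1976]
eef_rot: [0.001, 0.035, 0.999, 0.0]
wrist_force: [0.3, 0.3, -0.2]
opening: 0.996
grasp_force: 0.0
```

```bash
python3 to.py .502 .0365 .122
```

```text
t 16.3 at [0.5016 0.0371 0.1976] turn [ 0.001  0.001 -0.   ] shift after turn mm [-0.4 -0.6 75.6] op 0.996 F [ 0.3  0.3 -0.2]
```

Emit:
{"method": "jog_arm", "body": {"series": [[[0,0,24,0,0,0,85],[0,0,26,0,0,0,85],[0,0,18,0,0,0,85],[0,0,8,0,0,0,85],[0,0,0,0,0,0,62],[0,0,0,0,0,0,50],[0,0,0,0,0,0,45],[0,0,0,0,0,0,40],[0,0,0,0,0,0,35],[0,0,0,0,0,0,30]]]}}

```text
time_s: 17.3
eef_pos: [0.5028, 0.037, 0.1231]
eef_rot: [0.002, 0.035, 0.999, 0.0]
wrist_force: [-1.1, -0.2, 6.4]
opening: 0.47
grasp_force: 60.0
```

Emit:
{"method": "jog_arm", "body": {"series": [[[0,0,0,0,0,0,30],[0,0,0,0,0,0,30],[0,0,0,0,0,0,30],[0,0,-10,0,0,0,30],[0,0,-20,0,0,0,30],[0,0,-30,0,0,0,30],[0,0,-30,0,0,0,30],[0,0,-25,0,0,0,30],[0,0,-15,0,0,0,30],[0,0,0,0,0,0,30]]]}}

```text
time_s: 18.3
eef_pos: [0.5029, 0.037, 0.2547]
eef_rot: [0.003, 0.035, 0.999, 0.0]
wrist_force: [0.9, 0.9, -2.2]
opening: 0.474
grasp_force: 60.9
```

```bash
python3 to.py .522 .295 .120
```

```text
t 18.3 at [0.5029 0.037  0.2547] turn [0.    0.007 0.   ] shift after turn mm [ -1.  258.7 134.7] op 0.474 F [ 0.9  0.9 -2.2]
```

Emit:
{"method": "jog_arm", "body": {"series": [[[0,18,0,0,0,0,30],[0,30,0,0,0,0,30],[-1,40,0,0,0,0,30],[0,43,0,0,0,0,30],[-1,43,0,0,0,0,30],[0,40,0,0,0,0,30],[0,28,0,0,0,0,30],[0,17,0,0,0,0,30],[0,0,0,0,0,0,30],[0,0,0,0,0,0,30]]]}}

```text
time_s: 19.3
eef_pos: [0.5212, 0.2947, 0.2509]
eef_rot: [0.0, 0.035, 0.999, -0.0]
wrist_force: [-0.5, -1.3, -1.2]
opening: 0.471
grasp_force: 61.0
```

```bash
python3 to.py .522 .295 .120
```

```text
t 19.3 at [0.5212 0.2947 0.2509] turn [-0.  0.  0.] shift after turn mm [ -0.7   0.4 130.9] op 0.471 F [-0.5 -1.3 -1.2]
```

Emit:
{"method": "jog_arm", "body": {"series": [[[0,0,20,0,0,0,30],[0,0,30,0,0,0,30],[0,0,30,0,0,0,30],[0,0,22,0,0,0,30],[0,0,14,0,0,0,30],[0,0,8,0,0,0,30],[0,0,4,0,0,0,30],[0,0,2,0,0,0,30],[0,0,1,0,0,0,30],[0,0,1,0,0,0,30]]]}}

```text
time_s: 20.3
eef_pos: [0.5226, 0.2957, 0.1211]
eef_rot: [0.002, 0.035, 0.999, 0.001]
wrist_force: [-1.1, -1.7, 7.4]
opening: 0.468
grasp_force: 61.9
```

Emit:
{"method": "jog_arm", "body": {"series": [[[0,0,0,0,0,0,30],[0,0,0,0,0,0,42],[0,0,0,0,0,0,48],[0,0,0,0,0,0,56],[0,0,0,0,0,0,85],[0,0,0,0,0,0,85],[0,0,0,0,0,0,85],[0,0,-40,0,0,0,85],[0,0,-40,0,0,0,85],[0,0,0,0,0,0,85]]]}}

```text
time_s: 21.3
eef_pos: [0.5252, 0.2967, 0.2065]
eef_rot: [0.006, 0.035, 0.999, 0.002]
wrist_force: [0.2, 0.0, 0.7]
opening: 0.991
grasp_force: 0.0
```

```bash
python3 to.py .5655 .0326 .20
```

```text
t 21.3 at [0.5252 0.2967 0.2065] turn [0.005 0.012 0.   ] shift after turn mm [ -58.6 -260.6    6.5] op 0.991 F [0.2 0.  0.7]
```

Emit:
{"method": "jog_arm", "body": {"series": [[[-4,-18,0,0,0,0,85],[-8,-32,0,0,0,0,85],[-10,-42,0,0,0,0,85],[-10,-42,0,0,0,0,85],[-10,-42,0,0,0,0,85],[-9,-38,0,0,0,0,85],[-7,-28,0,0,0,0,85],[-4,-17,0,0,0,0,85],[0,0,0,0,0,0,85],[0,0,0,0,0,0,85]]]}}

```text
time_s: 22.3
eef_pos: [0.5652, 0.0327, 0.1992]
eef_rot: [0.0, 0.035, 0.999, 0.001]
wrist_force: [-1.0, -0.1, 0.1]
opening: 1.0
grasp_force: 0.0
```

```bash
python3 to.py .5655 .0326 .027; python3 - <<'E'
from bench import ctrl
from h import *
c=ctrl.camera("wrist"); s=ctrl.camera("side"); a=c["frame"]; np.savez("w2.npz",**c)
cv2.imwrite("pics/ws3.png",cv2.hconcat([cv2.resize(a,(400,300)),cv2.resize(s["frame"],(400,300))]))
P=cloud(c); z=P[...,2]; m=(abs(z-.030)<.004)&(P[...,0]>.525)&(P[...,0]<.6)&(abs(P[...,1]-.033)<.04)
q=P[m].astype(np.float32); print("tin",len(q),cv2.minEnclosingCircle(q[:,:2]),np.median(q,0))
P=cloud(s); z=P[...,2]; m=(abs(z-.030)<.004)&(P[...,0]>.525)&(P[...,0]<.6)&(abs(P[...,1]-.033)<.04)
q=P[m].astype(np.float32); print("tin",len(q),cv2.minEnclosingCircle(q[:,:2]),np.median(q,0))
for n in("scene","side"):
    P=np.load(n+"P.npy"); d=np.hypot(P[...,0]-.467,P[...,1]+.289); m=(d<.085)&(P[...,2]>.0085)&(P[...,2]<.014); q=P[m].astype(np.float32); print(n,"dish",len(q),cv2.minEnclosingCircle(q[:,:2]),circ(q[:,:2].astype(float)))
E
```

```text
t 22.3 at [0.5652 0.0327 0.1992] turn [ 0.001  0.001 -0.001] shift after turn mm [-3.000e-01 -1.000e-01  1.722e+02] op 1.0 F [-1.  -0.1  0.1]Traceback (most recent call last):
  File "<stdin>", line 6, in <module>
cv2.error: OpenCV(4.12.0) /io/opencv/modules/imgproc/src/shapedescr.cpp:201: error: (-215:Assertion failed) count >= 0 && (depth == CV_32F || depth == CV_32S) in function 'minEnclosingCircle'
```

View pics/ws3.png

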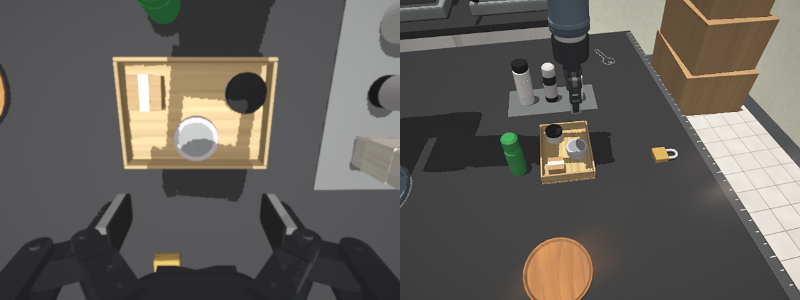

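The three containers stand upright on the mat (side view: can and sponge bottle visible, square bottle behind the gripper). The tin (196,138 in the wrist view) is centred between the fingers.

```bash
python3 - <<'E'
from h import *
f=lambda q:cv2.minEnclosingCircle(np.ascontiguousarray(q[:,:2],dtype=np.float32))
P=cloud(dict(np.load("w2.npz"))); z=P[...,2]; m=(abs(z-.030)<.004)&(P[...,0]>.525)&(P[...,0]<.6)&(abs(P[...,1]-.033)<.04)
q=P[m]; print("tin",len(q),f(q),np.median(q,0))
for n in("scene","side"):
    P=np.load(n+"P.npy"); d=np.hypot(P[...,0]-.467,P[...,1]+.289); m=(d<.085)&(P[...,2]>.0085)&(P[...,2]<.014); q=P[m]; print(n,"dish",len(q),f(q),circ(q[:,:2]))
E
```

```text
tin 4094 ((0.5719974040985107, 0.024664221331477165), 0.041054222732782364) [0.56453774 0.03200748 0.02949255]
scene dish 576 ((0.47103244066238403, -0.2914794981479645), 0.07426005601882935) (array([ 0.47186209, -0.29217381]), np.float64(0.07074032725281816))
side dish 864 ((0.467844158411026, -0.29130318760871887), 0.07374917715787888) (array([ 0.46779022, -0.29185133]), np.float64(0.07091612644261101))
```

Emit:
{"method": "jog_arm", "body": {"series": [[[0,0,30,0,0,0,85],[0,0,40,0,0,0,85],[0,0,40,0,0,0,85],[0,0,24,0,0,0,85],[0,0,16,0,0,0,85],[0,0,10,0,0,0,85],[0,0,6,0,0,0,85],[0,0,4,0,0,0,85],[0,0,2,0,0,0,85],[0,0,0,0,0,0,85]]]}}

```text
time_s: 23.4
eef_pos: [0.5662, 0.0327, 0.0282]
eef_rot: [0.001, 0.035, 0.999, 0.0]
wrist_force: [-0.5, 0.2, 0.3]
opening: 0.995
grasp_force: 0.0
```

Emit:
{"method": "jog_arm", "body": {"series": [[[0,0,0,0,0,0,74],[0,0,0,0,0,0,68],[0,0,0,0,0,0,64],[0,0,0,0,0,0,60],[0,0,0,0,0,0,55],[0,0,0,0,0,0,50],[0,0,0,0,0,0,50],[0,0,0,0,0,0,50],[0,0,0,0,0,0,50],[0,0,0,0,0,0,50]]]}}

```text
time_s: 24.4
eef_pos: [0.566, 0.0327, 0.0286]
eef_rot: [0.001, 0.035, 0.999, 0.0]
wrist_force: [-1.7, -0.8, 7.3]
opening: 0.696
grasp_force: 63.7
```

Emit:
{"method": "jog_arm", "body": {"series": [[[0,0,-8,0,0,0,50],[0,0,-18,0,0,0,50],[0,0,-26,0,0,0,50],[0,0,-20,0,0,0,50],[0,0,-8,0,0,0,50],[3,-12,0,0,0,0,50],[5,-24,0,0,0,0,50],[7,-32,0,0,0,0,50],[8,-36,0,0,0,0,50],[8,-36,0,0,0,0,50]]]}}

```text
time_s: 25.4
eef_pos: [0.523, -0.106, 0.1059]
eef_rot: [-0.001, 0.035, 0.999, 0.001]
wrist_force: [-0.5, -0.1, -0.0]
opening: 0.699
grasp_force: 65.2
```

Emit:
{"method": "jog_arm", "body": {"series": [[[8,-36,0,0,0,0,50],[8,-36,0,0,0,0,50],[8,-36,0,0,0,0,50],[8,-34,0,0,0,0,50],[6,-28,0,0,0,0,50],[4,-15,0,0,0,0,50],[1,-5,0,0,0,0,50],[0,0,0,0,0,0,50],[0,0,0,0,0,0,50],[0,0,0,0,0,0,50]]]}}

```text
time_s: 26.4
eef_pos: [0.469, -0.2899, 0.1071]
eef_rot: [0.001, 0.034, 0.999, 0.001]
wrist_force: [-0.5, 0.7, -0.7]
opening: 0.696
grasp_force: 65.2
```

```bash
python3 to.py .469 -.2915 .027; python3 - <<'E'
from bench import ctrl
import cv2
a=ctrl.camera("wrist")["frame"]; s=ctrl.camera("side")["frame"]
cv2.imwrite("pics/ws4.png",cv2.hconcat([cv2.resize(a,(400,300)),cv2.resize(s[240:,100:420],(400,300))]))
E
```

```text
t 26.4 at [ 0.469  -0.2899  0.1071] turn [0.001 0.001 0.002] shift after turn mm [-0.1 -1.6 80.1] op 0.696 F [-0.5  0.7 -0.7]
```

View pics/ws4.png

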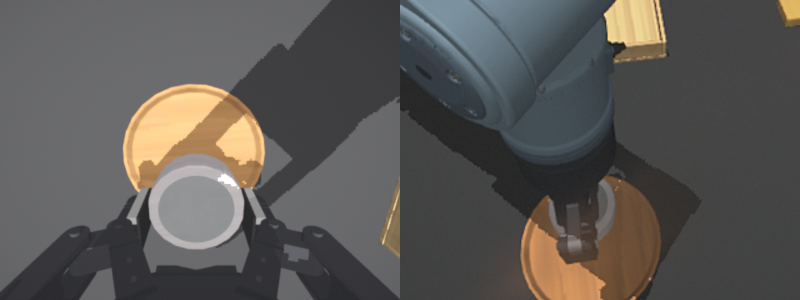

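The tin is gripped level, over the dish centre. I'll lower it 81 mm and release.

Emit:
{"method": "jog_arm", "body": {"series": [[[0,-1,16,0,0,0,50],[0,0,22,0,0,0,50],[0,0,18,0,0,0,50],[0,0,12,0,0,0,50],[0,0,6,0,0,0,50],[0,0,3,0,0,0,50],[0,0,2,0,0,0,50],[0,0,1,0,0,0,50],[0,0,0.5,0,0,0,50],[0,0,0,0,0,0,50]]]}}

```text
time_s: 27.5
eef_pos: [0.4692, -0.2925, 0.0276]
eef_rot: [0.001, 0.035, 0.999, 0.0]
wrist_force: [-1.7, 0.8, 4.3]
opening: 0.698
grasp_force: 65.8
```

Emit:
{"method": "jog_arm", "body": {"series": [[[0,0,0,0,0,0,60],[0,0,0,0,0,0,65],[0,0,0,0,0,0,72],[0,0,0,0,0,0,85],[0,0,0,0,0,0,85],[0,0,-10,0,0,0,85],[0,0,-30,0,0,0,85],[0,0,-40,0,0,0,85],[0,0,-50,0,0,0,85],[0,0,-40,0,0,0,85]]]}}

```text
time_s: 28.5
eef_pos: [0.4688, -0.2926, 0.2002]
eef_rot: [0.001, 0.035, 0.999, -0.0]
wrist_force: [0.3, -0.6, 0.7]
opening: 0.994
grasp_force: 0.0
```

```bash
python3 to.py .437 .301 .20; python3 - <<'E'
from bench import ctrl
from h import *
c=ctrl.camera("wrist"); np.savez("w3.npz",**c); a=c["frame"]; s=ctrl.camera("scene")["frame"]
cv2.imwrite("pics/ws5.png",cv2.hconcat([cv2.resize(a,(400,300)),cv2.resize(s[90:450,50:530],(400,300))]))
E
```

```text
t 28.5 at [ 0.4688 -0.2926  0.2002] turn [-0.001  0.003  0.   ] shift after turn mm [7.320e+01 5.899e+02 2.000e-01] op 0.994 F [ 0.3 -0.6  0.7]
```

View pics/ws5.png

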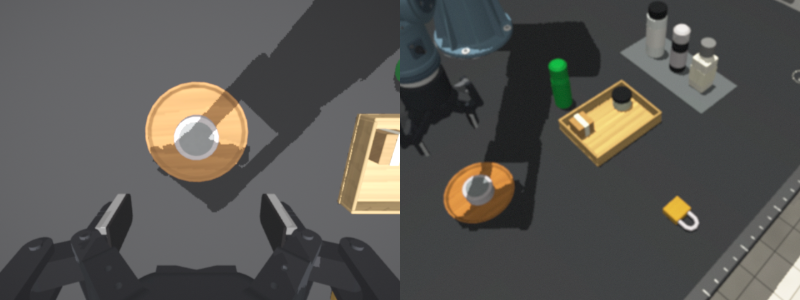

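The tin lies flat in the dish, close to centre. The three containers stand on the mat. I'll take the sponge bottle back first.

Emit:
{"method": "jog_arm", "body": {"series": [[[0,20,0,0,0,0,85],[-1,40,0,0,0,0,85],[-1,45,0,0,0,0,85],[-1,45,0,0,0,0,85],[-1,45,0,0,0,0,85],[-1,45,0,0,0,0,85],[-1,45,0,0,0,0,85],[-1,45,0,0,0,0,85],[-1,45,0,0,0,0,85],[-1,45,0,0,0,0,85]]]}}

```text
time_s: 29.6
eef_pos: [0.505, 0.1287, 0.1959]
eef_rot: [-0.001, 0.035, 0.999, 0.0]
wrist_force: [1.2, -0.7, -0.1]
opening: 0.996
grasp_force: 0.0
```

Emit:
{"method": "jog_arm", "body": {"series": [[[-1,45,0,0,0,0,85],[-1,45,0,0,0,0,85],[-1,40,0,0,0,0,85],[0,26,0,0,0,0,85],[0,13,0,0,0,0,85],[0,0,0,0,0,0,85],[0,0,0,0,0,0,85],[0,0,0,0,0,0,85],[0,0,0,0,0,0,85],[0,0,0,0,0,0,85]]]}}

```text
time_s: 30.6
eef_pos: [0.5219, 0.2934, 0.1974]
eef_rot: [0.001, 0.036, 0.999, 0.0]
wrist_force: [0.5, 0.0, -0.4]
opening: 0.995
grasp_force: 0.0
```

```bash
python3 to.py .522 .295 .1195; python3 - <<'E'
from bench import ctrl
from h import *
c=ctrl.camera("wrist"); P=cloud(c); z=P[...,2]
for n,x,y,h in(("sponge",.522,.295,(.116,.15)),("square",.607,.289,(.135,.152)),("spray",.437,.301,(.147,.16))):
    m=(z>h[0])&(z<h[1])&(np.hypot(P[...,0]-x,P[...,1]-y)<.04); q=P[m]
    if len(q): print(n,len(q),cv2.minEnclosingCircle(np.ascontiguousarray(q[:,:2],dtype=np.float32)))
E
```

```text
t 30.6 at [0.5219 0.2934 0.1974] turn [ 0.001  0.001 -0.001] shift after turn mm [-0.   1.6 77.9] op 0.995 F [ 0.5  0.  -0.4]
sponge 4115 ((0.5214884281158447, 0.29533642530441284), 0.021262651309370995)
square 2590 ((0.6052079200744629, 0.28801414370536804), 0.018591877073049545)
spray 9780 ((0.43649885058403015, 0.30118227005004883), 0.02451312728226185)
```

Emit:
{"method": "jog_arm", "body": {"series": [[[0,1,24,0,0,0,85],[0,0,28,0,0,0,85],[0,0,18,0,0,0,85],[0,0,8,0,0,0,85],[0,0,0,0,0,0,62],[0,0,0,0,0,0,50],[0,0,0,0,0,0,45],[0,0,0,0,0,0,40],[0,0,0,0,0,0,35],[0,0,0,0,0,0,30]]]}}

```text
time_s: 31.65
eef_pos: [0.5229, 0.2957, 0.1211]
eef_rot: [0.002, 0.035, 0.999, 0.001]
wrist_force: [-0.3, -0.4, 5.5]
opening: 0.468
grasp_force: 60.4
```

Emit:
{"method": "jog_arm", "body": {"series": [[[0,0,0,0,0,0,30],[0,0,0,0,0,0,30],[0,0,0,0,0,0,30],[0,0,-10,0,0,0,30],[0,0,-20,0,0,0,30],[0,0,-30,0,0,0,30],[0,0,-30,0,0,0,30],[0,0,-25,0,0,0,30],[0,0,-15,0,0,0,30],[0,0,0,0,0,0,30]]]}}

```text
time_s: 32.65
eef_pos: [0.5227, 0.2958, 0.2521]
eef_rot: [0.003, 0.035, 0.999, 0.001]
wrist_force: [-0.3, 0.6, -2.0]
opening: 0.472
grasp_force: 60.8
```

Emit:
{"method": "jog_arm", "body": {"series": [[[0,-18,0,0,0,0,30],[0,-30,0,0,0,0,30],[1,-40,0,0,0,0,30],[0,-43,0,0,0,0,30],[1,-43,0,0,0,0,30],[0,-40,0,0,0,0,30],[0,-28,0,0,0,0,30],[0,-16,0,0,0,0,30],[0,0,0,0,0,0,30],[0,0,0,0,0,0,30]]]}}

```text
time_s: 33.65
eef_pos: [0.5006, 0.0377, 0.2476]
eef_rot: [-0.001, 0.036, 0.999, 0.001]
wrist_force: [0.3, -0.5, -1.9]
opening: 0.469
grasp_force: 61.0
```

```bash
python3 to.py .502 .0367 .122
```

```text
t 33.65 at [0.5006 0.0377 0.2476] turn [ 0.001 -0.001 -0.002] shift after turn mm [ -1.5  -0.9 125.6] op 0.469 F [ 0.3 -0.5 -1.9]
```

Emit:
{"method": "jog_arm", "body": {"series": [[[-1,-1,20,0,0,0,30],[0,0,30,0,0,0,30],[0,0,28,0,0,0,30],[0,0,20,0,0,0,30],[0,0,13,0,0,0,30],[0,0,8,0,0,0,30],[0,0,4,0,0,0,30],[0,0,2,0,0,0,30],[0,0,1,0,0,0,30],[0,0,1,0,0,0,30]]]}}

```text
time_s: 34.65
eef_pos: [0.5035, 0.037, 0.123]
eef_rot: [0.002, 0.035, 0.999, 0.0]
wrist_force: [-2.2, -0.4, 8.2]
opening: 0.469
grasp_force: 62.0
```

```bash
python3 to.py .502 .0367 .122
```

```text
t 34.65 at [0.5035 0.037  0.123 ] turn [0.001 0.003 0.   ] shift after turn mm [ 1.5 -0.4  1. ] op 0.469 F [-2.2 -0.4  8.2]
```

Contact shows at 8 N; I'll release and go to the square bottle.

Emit:
{"method": "jog_arm", "body": {"series": [[[0,0,0,0,0,0,42],[0,0,0,0,0,0,48],[0,0,0,0,0,0,56],[0,0,0,0,0,0,85],[0,0,0,0,0,0,85],[0,0,0,0,0,0,85],[0,0,-40,0,0,0,85],[0,0,-37,0,0,0,85],[0,0,0,0,0,0,85],[0,0,0,0,0,0,85]]]}}

```text
time_s: 35.65
eef_pos: [0.5032, 0.037, 0.1999]
eef_rot: [0.002, 0.035, 0.999, 0.0]
wrist_force: [-0.7, -0.1, -0.9]
opening: 0.997
grasp_force: 0.0
```

```bash
python3 to.py .606 .2883 .128
```

```text
t 35.65 at [0.5032 0.037  0.1999] turn [0.001 0.004 0.   ] shift after turn mm [-85.  257.9  71.9] op 0.997 F [-0.7 -0.1 -0.9]
```

Emit:
{"method": "jog_arm", "body": {"series": [[[-6,18,0,0,0,0,85],[-10,30,0,0,0,0,85],[-13,39,0,0,0,0,85],[-14,42,0,0,0,0,85],[-14,42,0,0,0,0,85],[-13,39,0,0,0,0,85],[-10,30,0,0,0,0,85],[-6,18,0,0,0,0,85],[0,0,0,0,0,0,85],[0,0,0,0,0,0,85]]]}}

```text
time_s: 36.65
eef_pos: [0.6053, 0.2881, 0.1972]
eef_rot: [-0.001, 0.035, 0.999, -0.0]
wrist_force: [0.9, -0.1, 0.2]
opening: 0.994
grasp_force: 0.0
```

```bash
python3 to.py .606 .2883 .128
```

```text
t 36.65 at [0.6053 0.2881 0.1972] turn [-0.001 -0.002  0.001] shift after turn mm [-0.7  0.2 69.2] op 0.994 F [ 0.9 -0.1  0.2]
```

Emit:
{"method": "jog_arm", "body": {"series": [[[0,0,20,0,0,0,85],[0,0,26,0,0,0,85],[0,0,16,0,0,0,85],[0,0,8,0,0,0,85],[0,0,0,0,0,0,60],[0,0,0,0,0,0,45],[0,0,0,0,0,0,40],[0,0,0,0,0,0,36],[0,0,0,0,0,0,30],[0,0,0,0,0,0,25]]]}}

```text
time_s: 37.65
eef_pos: [0.6076, 0.2886, 0.1311]
eef_rot: [0.002, 0.035, 0.999, 0.001]
wrist_force: [0.4, -1.9, 6.4]
opening: 0.404
grasp_force: 60.5
```

Emit:
{"method": "jog_arm", "body": {"series": [[[0,0,0,0,0,0,25],[0,0,0,0,0,0,25],[0,0,0,0,0,0,25],[0,0,-10,0,0,0,25],[0,0,-20,0,0,0,25],[0,0,-30,0,0,0,25],[0,0,-35,0,0,0,25],[0,0,-35,0,0,0,25],[0,0,-30,0,0,0,25],[0,0,-10,0,0,0,25]]]}}

```text
time_s: 38.65
eef_pos: [0.6073, 0.289, 0.3037]
eef_rot: [0.003, 0.035, 0.999, 0.001]
wrist_force: [0.7, 0.4, -2.1]
opening: 0.402
grasp_force: 60.2
```

Emit:
{"method": "jog_arm", "body": {"series": [[[2,-16,0,0,0,0,25],[3,-26,0,0,0,0,25],[4,-31,0,0,0,0,25],[4,-33,0,0,0,0,25],[4,-33,0,0,0,0,25],[4,-29,0,0,0,0,25],[2,-18,0,0,0,0,25],[1,-10,0,0,0,0,25],[0,0,0,0,0,0,25],[0,0,0,0,0,0,25]]]}}

```text
time_s: 39.65
eef_pos: [0.5683, 0.0948, 0.2982]
eef_rot: [-0.0, 0.035, 0.999, 0.001]
wrist_force: [-0.5, 0.8, -1.9]
opening: 0.405
grasp_force: 60.3
```

```bash
python3 to.py .568 .094 .1305
```

```text
t 39.65 at [0.5683 0.0948 0.2982] turn [ 0.001 -0.    -0.   ] shift after turn mm [  0.2  -0.8 167.7] op 0.405 F [-0.5  0.8 -1.9]
```

Emit:
{"method": "jog_arm", "body": {"series": [[[0,-0.5,20,0,0,0,25],[0,0,30,0,0,0,25],[0,0,35,0,0,0,25],[0,0,30,0,0,0,25],[0,0,22,0,0,0,25],[0,0,14,0,0,0,25],[0,0,9,0,0,0,25],[0,0,5,0,0,0,25],[0,0,2,0,0,0,25],[0,0,0,0,0,0,25]]]}}

```text
time_s: 40.65
eef_pos: [0.5697, 0.0942, 0.1333]
eef_rot: [0.002, 0.035, 0.999, 0.0]
wrist_force: [0.3, -0.4, -1.4]
opening: 0.402
grasp_force: 60.3
```

Emit:
{"method": "jog_arm", "body": {"series": [[[0,0,0.5,0,0,0,25],[0,0,0.5,0,0,0,25],[0,0,0,0,0,0,36],[0,0,0,0,0,0,42],[0,0,0,0,0,0,50],[0,0,0,0,0,0,85],[0,0,0,0,0,0,85],[0,0,-30,0,0,0,85],[0,0,-40,0,0,0,85],[0,0,0,0,0,0,85]]]}}

```text
time_s: 41.65
eef_pos: [0.5721, 0.0941, 0.2071]
eef_rot: [0.006, 0.035, 0.999, 0.0]
wrist_force: [0.5, 0.5, -0.2]
opening: 0.992
grasp_force: 0.0
```

```bash
python3 to.py .4365 .3011 .1185
```

```text
t 41.65 at [0.5721 0.0941 0.2071] turn [0.001 0.011 0.   ] shift after turn mm [149.7 197.   88.6] op 0.992 F [ 0.5  0.5 -0.2]
```

Emit:
{"method": "jog_arm", "body": {"series": [[[8,11,0,0,0,0,85],[16,21,0,0,0,0,85],[24,33,0,0,0,0,85],[26,35,0,0,0,0,85],[26,35,0,0,0,0,85],[24,33,0,0,0,0,85],[16,22,0,0,0,0,85],[6,7,0,0,0,0,85],[0,0,0,0,0,0,85],[0,0,0,0,0,0,85]]]}}

```text
time_s: 42.65
eef_pos: [0.4367, 0.3003, 0.2005]
eef_rot: [0.0, 0.035, 0.999, -0.0]
wrist_force: [0.4, -0.2, 0.4]
opening: 0.993
grasp_force: 0.0
```

```bash
python3 to.py .4365 .3011 .1185
```

```text
t 42.65 at [0.4367 0.3003 0.2005] turn [-0.  0.  0.] shift after turn mm [ 0.3  0.8 82. ] op 0.993 F [ 0.4 -0.2  0.4]
```

Emit:
{"method": "jog_arm", "body": {"series": [[[0,0.5,24,0,0,0,85],[0,0,28,0,0,0,85],[0,0,20,0,0,0,85],[0,0,10,0,0,0,85],[0,0,0,0,0,0,65],[0,0,0,0,0,0,56],[0,0,0,0,0,0,50],[0,0,0,0,0,0,45],[0,0,0,0,0,0,40],[0,0,0,0,0,0,40]]]}}

```text
time_s: 43.65
eef_pos: [0.4383, 0.3016, 0.1207]
eef_rot: [0.002, 0.035, 0.999, 0.001]
wrist_force: [1.8, -2.5, 7.4]
opening: 0.587
grasp_force: 62.4
```

Emit:
{"method": "jog_arm", "body": {"series": [[[0,0,0,0,0,0,40],[0,0,0,0,0,0,40],[0,0,-10,0,0,0,40],[0,0,-20,0,0,0,40],[0,0,-30,0,0,0,40],[0,0,-35,0,0,0,40],[0,0,-35,0,0,0,40],[0,0,-25,0,0,0,40],[0,0,-15,0,0,0,40],[0,0,0,0,0,0,40]]]}}

```text
time_s: 44.65
eef_pos: [0.4374, 0.3018, 0.2913]
eef_rot: [0.002, 0.035, 0.999, 0.001]
wrist_force: [0.3, -0.2, -4.1]
opening: 0.586
grasp_force: 63.3
```

Emit:
{"method": "jog_arm", "body": {"series": [[[-7,-16,0,0,0,0,40],[-13,-28,0,0,0,0,40],[-16,-35,0,0,0,0,40],[-16,-35,0,0,0,0,40],[-16,-35,0,0,0,0,40],[-16,-35,0,0,0,0,40],[-16,-35,0,0,0,0,40],[-16,-35,0,0,0,0,40],[-15,-30,0,0,0,0,40],[-10,-22,0,0,0,0,40]]]}}

```text
time_s: 45.65
eef_pos: [0.5556, -0.0158, 0.2865]
eef_rot: [-0.001, 0.036, 0.999, 0.001]
wrist_force: [0.1, 1.0, -2.8]
opening: 0.583
grasp_force: 63.3
```

Emit:
{"method": "jog_arm", "body": {"series": [[[-5,-13,0,0,0,0,40],[0,0,0,0,0,0,40],[0,0,0,0,0,0,40],[0,0,0,0,0,0,40],[0,0,0,0,0,0,40],[0,0,0,0,0,0,40],[0,0,0,0,0,0,40],[0,0,0,0,0,0,40],[0,0,0,0,0,0,40],[0,0,0,0,0,0,40]]]}}

```text
time_s: 46.65
eef_pos: [0.5601, -0.0272, 0.2891]
eef_rot: [0.001, 0.035, 0.999, 0.0]
wrist_force: [-0.0, -0.3, -2.2]
opening: 0.59
grasp_force: 63.4
```

```bash
python3 to.py .5595 -.0283 .1205
```

```text
t 46.65 at [ 0.5601 -0.0272  0.2891] turn [ 0.001  0.001 -0.   ] shift after turn mm [  0.6  -1.2 168.6] op 0.59 F [-0.  -0.3 -2.2]
```

Emit:
{"method": "jog_arm", "body": {"series": [[[0,-0.5,20,0,0,0,40],[0,0,30,0,0,0,40],[0,0,35,0,0,0,40],[0,0,30,0,0,0,40],[0,0,22,0,0,0,40],[0,0,14,0,0,0,40],[0,0,9,0,0,0,40],[0,0,5,0,0,0,40],[0,0,2,0,0,0,40],[0,0,0,0,0,0,40]]]}}

```text
time_s: 47.65
eef_pos: [0.5612, -0.0277, 0.1232]
eef_rot: [0.002, 0.035, 0.999, 0.0]
wrist_force: [-0.2, -0.4, -3.2]
opening: 0.59
grasp_force: 63.4
```

Emit:
{"method": "jog_arm", "body": {"series": [[[0,0,0.5,0,0,0,40],[0,0,0.5,0,0,0,40],[0,0,0,0,0,0,40],[0,0,0,0,0,0,52],[0,0,0,0,0,0,56],[0,0,0,0,0,0,64],[0,0,0,0,0,0,85],[0,0,0,0,0,0,85],[0,0,0,0,0,0,85],[0,0,-30,0,0,0,85]]]}}

```text
time_s: 48.65
eef_pos: [0.5572, -0.0268, 0.1473]
eef_rot: [-0.004, 0.035, 0.999, 0.001]
wrist_force: [-0.5, -0.8, -0.6]
opening: 0.991
grasp_force: 0.0
```

Emit:
{"method": "jog_arm", "body": {"series": [[[0,0,-40,0,0,0,85],[0,0,-40,0,0,0,85],[0,0,-40,0,0,0,85],[10,30,-20,0,0,0,85],[10,30,-20,0,0,0,85],[0,30,-20,0,0,0,85],[0,30,0,0,0,0,85],[0,0,0,0,0,0,85],[0,0,0,0,0,0,85],[0,0,0,0,0,0,85]]]}}

```text
time_s: 49.65
eef_pos: [0.5482, 0.0927, 0.3305]
eef_rot: [0.0, 0.035, 0.999, 0.0]
wrist_force: [0.2, 0.8, 0.2]
opening: 0.993
grasp_force: 0.0
```

```bash
python3 - <<'E'
from bench import ctrl
from h import *
s=ctrl.camera("side"); c=ctrl.camera("scene"); w=ctrl.camera("wrist")
cv2.imwrite("pics/end.png",cv2.hconcat([cv2.resize(s["frame"],(400,300)),cv2.resize(w["frame"],(400,300))]))
for n,k in(("side",s),("scene",c)):
  for tag,P in(("before",np.load(n+"P.npy")),("now",cloud(k))):
    z=P[...,2]
    for nm,x,y,h in(("sponge",.502,.0365,(.12,.145)),("square",.568,.094,(.14,.152)),("spray",.56,-.0285,(.149,.16))):
      m=(z>h[0])&(z<h[1])&(np.hypot(P[...,0]-x,P[...,1]-y)<.035); q=P[m]
      if len(q): print(n,tag,nm,len(q),cv2.minEnclosingCircle(np.ascontiguousarray(q[:,:2],dtype=np.float32)))
    d=np.hypot(P[...,0]-.469,P[...,1]+.2915); m=(d<.06)&(z>.026)&(z<.034); q=P[m]
    if len(q): print(n,"tin",cv2.minEnclosingCircle(np.ascontiguousarray(q[:,:2],dtype=np.float32)))
print(ctrl.get_obs()["eef_pos"])
E
```

```text
side before sponge 496 ((0.501945436000824, 0.03541195020079613), 0.02124328538775444)
side before square 271 ((0.5681228041648865, 0.09365284442901611), 0.018637070432305336)
side before spray 642 ((0.5590453147888184, -0.028662053868174553), 0.025053272023797035)
side now sponge 495 ((0.5023852586746216, 0.03489205986261368), 0.020972156897187233)
side now square 274 ((0.5676562786102295, 0.0930442214012146), 0.019548088312149048)
side now spray 647 ((0.5594366788864136, -0.02802172675728798), 0.025288211181759834)
side tin ((0.46821096539497375, -0.2923640012741089), 0.030974870547652245)
scene before sponge 383 ((0.5062044858932495, 0.03491218760609627), 0.021613990887999535)
scene before square 262 ((0.5710579752922058, 0.09331976622343063), 0.018734997138381004)
scene before spray 519 ((0.5627226233482361, -0.028983041644096375), 0.02457295171916485)
scene now sponge 381 ((0.5057765245437622, 0.03575967997312546), 0.02165011502802372)
scene now square 256 ((0.5729037523269653, 0.09400828927755356), 0.019305072724819183)
scene now spray 515 ((0.5637419819831848, -0.02836913987994194), 0.025295214727520943)
scene tin ((0.4724043011665344, -0.29152342677116394), 0.032198965549468994)
[0.54841669 0.0924567  0.33071272]
```

View pics/end.png

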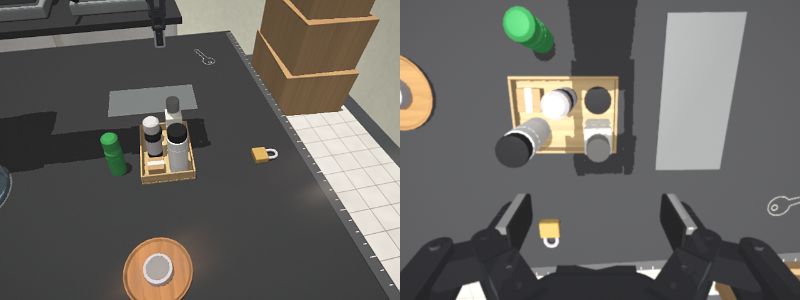

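All three are back within 2 mm of where they stood, and the tin is centred in the dish.

```bash
python3 -c "
from bench import ctrl
print(ctrl.hand_in())"
```

```text
the job is handed in; nothing more can be done
None
```

I've handed the job in: the tin lies flat in the middle of the dish, all three containers stand upright within about 2 mm of where they started, and the jar, carton and padlock look unmoved in the pictures; no verdict came back.

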